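Put the glaze tubs away in the bay crate

ROBOT

A 6-joint arm with a two-finger parallel gripper is mounted at the origin on the work surface. World frame = base frame: x ahead of the robot, y to its left, z up, the work surface at z = 0. Lengths are in mm, angles in rad, forces in N, time in s.
With the tool pointing down it reaches from about 275 to 1000 mm from the base axis. Payload 8.4 kg.
Tool frame: the origin (TCP) lies at the centre of the arm's flange, where the gripper is bolted on; the fingertips stand 173 mm ahead of it and the grasp point (between the pads) lies 155 mm ahead of it; z points along the fingers, y is the direction in which the jaws open and shut (so a half turn about z gives the same grasp; the last joint's range is limited). The gripper opens to 85 mm and grips with 20 to 120 N. Pads are 22 mm wide; open, the fingers measure 114 mm over their backs; the gripper's body (76 mm by 85 mm) begins 54 mm behind the grasp point. The pads swing forward as they close: fully open they stand 13 mm farther back than shut.
Start: joints at [-1.328, 0.353, 1.633, -0, 1.155, -0.002], TCP at [151.475, -606.37, 404.681] pointing down, gripper open.
Joint ranges: [-2.63, 2.63], [-0.92, 2.1], [0.06, 2.66], [-1.3, 4.44], [0, 2.69], [-3.02, 3.02]. Speed limits (rad/s): [2.22, 2.22, 2.79, 3.14, 3.14, 3.14].

INTERFACE

Orientations are given as [roll, pitch, yaw] about the fixed x, y, z axes, in that order (R = Rz(yaw) Ry(pitch) Rx(roll)).
In Python, from rig import sense, grab_frame, camera_model, sign_off gives the robot as it stands. The module is installed in compiled form; this text tells all that it offers.
- The arm moves only by the tool step_arm, never from a script. Its argument "commands" is a list of rows, each a list of 3 entries, a list of its own where there are three numbers: the shift along the tool's x, y, z in mm, then the turn about the tool's z in rad, then the opening, from 0 (shut) to 1 (fully open). A call has 1 to 20 rows; each row shifts and turns the pose as measured when the row begins, along the tool's axes as they then stand; what a row does not reach is not made up. A row lasts 1/8 s, in which the tool goes at most 62.5 mm and 10.7 degrees, less where a joint would pass 70% of its speed; a pose out of reach is approached as far as the arm can. A call with a gripper value outside its range is refused whole. The fingers move at their own pace and stop on an object; "force" is the grip in N (left out, the last holds). Time passes only in rows, so rows that do not move let the fingers close. It gives the time, the measured TCP pose, the force and the opening at its end, in the units of the state.
- sense(): the state, without advancing time (a new reading comes with each control period).
- grab_frame(name): name is "scene" or "top"; returns the picture (400x640x3 uint8, blue, green, red); there is no depth.
- camera_model(name): a dict with "fx", "fy", "cx", "cy" (pixels), "dist" ([k1, k2, p1, p2, k3] as OpenCV has them; the pictures are not rectified), "R" (3x3) and "t" (3): a world point X has camera coordinates R X + t. Camera axes: x right, y down, z forward; pixel columns grow to the right and rows downward; lengths in mm; the calibration is good to about 2 mm. A picture is of the moment at which its call begins. camera_model takes no time and is no camera call.
- sign_off(): hands the job in, once; it reports no verdict.
The state is a dict: "clock": time; "qpos": joint angles; "qvel": joint speeds; "joint_efforts": joint torques, N m; "eef_pos": TCP position; "tcp_rot": TCP orientation; "contact_force": force on the tool from outside, world axes, zero at the start; "wrist_torque": the same for the moment, N m; "opening": opening from 0.0 (shut) to 1.0 (fully open).
Only numpy, scipy, OpenCV 4.12 (cv2) and the standard library are available. Lean on these libraries where they do the work, as an engineer would, in place of code of your own. Each camera call takes 0.05 s, during which the arm holds its last target. There are 200 camera calls.

TASK

Two glaze tubs are still standing out on the art table: slide them upright along the table top (do not lift or tip them) into the two bays of the crate that hold only a cork mat, one tub per bay, each fully inside its bay. Only then swing the wooden keeper arm over the crate so that it lies straight along the crate, over all three lids. Leave the tub that is already stored and the other things on the table where they are.

Things in the scene. Friction and masses are not known exactly. Their poses are not given: they have to be found in the camera images.
- tub1: Glaze tub out on the table: white plastic tub with a grey lid and paper band, a plain upright cylinder 76 mm diameter, 90 mm tall, about 0.4 kg; origin at the centre of its underside. To be slid into a bay, on the bare table top (the newspaper under it is flat and only seen).
- tub2: The second glaze tub out on the table, identical to tub1.
- tub_stored: Identical tub already standing in the middle of one of the three bays (which one varies). Stays where it is.
- mat1: Round cork mat, 72 mm diameter, flat (no obstacle), lying in the centre of one empty bay; origin at its centre. Either loose tub may go on it.
- mat2: Round cork mat like mat1, in the centre of the other empty bay.
- crate: Plywood three-bay crate fixed to the table; no floor, no roof, open at the front (its -y side). Origin at table level, centre of the middle bay. Bays side by side along its x, centres at x = -97, 0, +97 mm, y = 0. Walls 60 mm high: four, 5 mm thick, at x = -145.5, -48.5, 48.5, 145.5, from y = -50 to +50 mm (bays 92 mm wide, 100 deep); back wall y = 50 to 55 mm, 296 mm long.
- keeper (a joint): Keeper arm angle (rad) about a vertical pivot. 0: along the crate's +x, over all three lids (wanted). Positive: counter-clockwise from above; 1.57 points along the crate's +y, behind it. Range -0.5 to 2.2, no stop at 0, starts 1.0 to 1.7, stays where left (friction 0.08 N m). Wooden bar 275 mm long from the pivot, 18 wide, 98 to 110 mm above the table, clear of the lids.
- keeper_post (a point): On the axis of the upright round wooden grip post on the keeper arm, 130 mm from the pivot: 20 mm diameter, standing from 110 to 162 mm above the table; this point is at 138 mm.
- keeper_pivot (a point): On the keeper's vertical pivot axis (crate x = -160, y = +15 mm), 112 mm above the table, top of a steel hub 32 mm in diameter. Under it a steel pillar, 24 mm diameter, up to 98 mm, joined to the end wall by a fixed block 12 x 30 mm, 60 mm high.
- squeeze_bottle: Pale squeeze bottle with white cap, 58 mm diameter, 165 mm tall; origin at the centre of its underside. Bystander: must stay put.
- clay_cup: Small terracotta cup, 68 mm diameter at the rim, 70 mm tall; origin at the centre of its underside. Bystander: must stay put.
- pinch_pot: Terracotta bowl, 104 mm rim diameter, 60 mm tall; origin at the centre of its underside. Bystander: must stay put.
- plate: Blue ceramic plate, 140 mm diameter, 18 mm high; origin at the centre of its underside. Bystander: must stay put.
- mug: White mug, 74 mm diameter, 85 mm tall, handle on its +y side reaching some 35 mm out; origin at the centre of its underside. Bystander: must stay put.
- brush: Paint brush 190 mm long lying along its x; origin under its middle. Bystander: must stay put.
There are look-alikes about, which are no part of the job. What is shaped like the tub1 but blue, green or red is not meant.

How it is judged (in metres and radians):
On the way:
1. both tubs stand inside the two empty bays, one each, while the keeper arm is still swung open (angle above 0.7 rad) (((horizontal distance between tub1 and mat1 below 0.018 m and horizontal distance between tub2 and mat2 below 0.018 m) or (horizontal distance between tub1 and mat2 below 0.018 m and horizontal distance between tub2 and mat1 below 0.018 m)) and angle between each of tub1, tub2's own z axis and vertical below 0.08 rad and height (world z) of each of tub1, tub2 below 0.008 m and linear speed of each of tub1, tub2 below 0.03 m/s and value of joint keeper above 0.7 rad), for 0.2 s.
At the end, for the whole second after the job is handed in: Tub1 and tub2 stand upright at rest on the table, one over each cork mat with centres within 18 mm horizontally; the keeper arm lies along the crate within 0.12 rad (7 degrees); the stored tub is within 25 mm of its start (((horizontal distance between tub1 and mat1 below 0.018 m and horizontal distance between tub2 and mat2 below 0.018 m) or (horizontal distance between tub1 and mat2 below 0.018 m and horizontal distance between tub2 and mat1 below 0.018 m)) and angle between each of tub1, tub2's own z axis and vertical below 0.08 rad and height (world z) of each of tub1, tub2 below 0.008 m and linear speed of each of tub1, tub2 below 0.03 m/s and value of joint keeper between -0.12 and 0.12 rad and distance of tub_stored from where it was at the start of the episode below 0.025 m); the robot touches nothing.
It fails at once if a tub is lifted clear of the table (origin over 15 mm)  (height (world z) of any of tub1, tub2, tub_stored above 0.015 m).
It fails at once if a tub is tipped by more than 0.3 rad (angle between any of tub1, tub2, tub_stored's own z axis and vertical above 0.3 rad).
It fails at once if a bystander or the stored tub is moved by more than 25 mm or knocked over (distance of any of squeeze_bottle, clay_cup, pinch_pot, plate, mug, brush, tub_stored from where it was at the start of the episode above 0.025 m or angle between any of squeeze_bottle, clay_cup, pinch_pot, plate, mug's own z axis and vertical above 0.4 rad).
It also fails if it takes over 72 s, if anything falls off the work surface, if the arm or the gripper's body presses on something with over 40 N, if the wrist force passes 120 N, or if a joint passes its speed limit or range.

## Working session

There is one attempt and no reset: what is moved stays moved. The work goes in short steps, Python scripts to look and compute and a tool call to move; the robot and the scene stay as the last step left them, time stands still between calls to the robot, and variables do not carry over. Pictures are saved under pics/ and viewed, about 8 in all and at most 12, crops included, and the job is handed in when it is done.

Besides the shell and the picture viewer there is one more tool, called after "Emit:" in YAML: its name, and indented under it one key for each argument. step_arm: Moves the arm, as the interface text tells. Its arguments: {"type":"object","properties":{"commands":{"type":"array","items":{"type":"array"}},"force":{"type":"number"}},"required":["commands"]}

```bash
mkdir -p pics
python3 - <<'E'
from rig import *
import cv2
for n in("scene","top"):
    f=grab_frame(n);cv2.imwrite(f"pics/{n}0.png",f);m=camera_model(n);print(m)
print(sense())
E
```

```text
{'fx': 371.1044397108763, 'fy': 371.1044397108763, 'cx': 319.4458422382792, 'cy': 201.286211166365, 'dist': array([0.00725082, 0.        , 0.        , 0.        , 0.        ]), 'R': array([[ 0.65040541,  0.75957948,  0.00343703],
       [ 0.42581287, -0.36085646, -0.82973852],
       [-0.62901208,  0.54112996, -0.55814171]]), 't': array([-321.72254807, -177.42214903, 1625.24668409])}
{'fx': 421.9465708052277, 'fy': 421.9465708052277, 'cx': 324.6566083860561, 'cy': 192.6462239303999, 'dist': array([-0.00848164,  0.        ,  0.        ,  0.        ,  0.        ]), 'R': array([[-0.01244737, -0.99989574,  0.00731997],
       [-0.99063854,  0.01133622, -0.13603962],
       [ 0.13594246, -0.00894478, -0.99067635]]), 't': array([ -60.32595605,  572.70889549, 1306.79726187])}
{'clock': 0.1, 'qpos': array([-1.32843904e+00,  3.53573157e-01,  1.63406392e+00, -2.11361141e-05,
        1.15519055e+00, -2.39990521e-03]), 'qvel': array([-0.00135934, -0.001448  , -0.00206777, -0.00175077, -0.00095298,
       -0.00104186]), 'joint_efforts': array([ 4.58450486e-04, -6.06357121e+01, -3.42820251e+01,  7.35179606e-05,
        3.94820992e-03,  1.32280555e-06]), 'eef_pos': array([ 151.39643546, -606.1674119 ,  404.03842229]), 'tcp_rot': array([-3.14035764e+00,  1.63624132e-05,  2.44765749e-01]), 'contact_force': array([ 0.09420477, -0.57374588, -0.22082731]), 'wrist_torque': array([ 0.0242665 , -0.00741172, -0.04829697]), 'opening': 1.007073187467481}
```

View pics/top0.png

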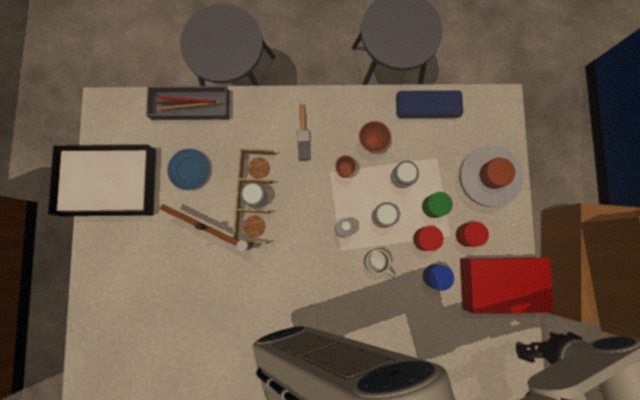

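View pics/scene0.png

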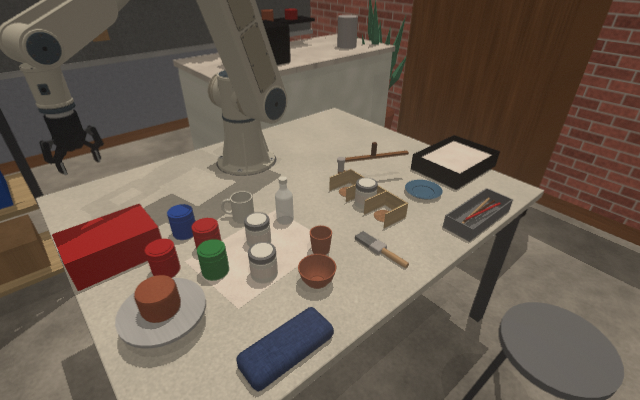

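The top view shows the two loose grey-lidded tubs at (406,173) and (386,214), the stored tub at (253,194), and mats at (259,168) and (255,226). The keeper pivot is at (242,245), with its arm to (162,207).

Possible look-alikes:
- stored tub (253,194)
- white mug with handle (378,262)
- pale bottle (346,227)
- green tub (438,205)
- red tubs (429,238) and (473,234)
- blue tub (438,277)

I choose (406,173) and (386,214). The scene view shows the same two, grey-lidded with a band, at (262,262) and (257,230).

```bash
cat > h.py <<'E'
import numpy as np, cv2
from rig import *
def ray(n,uv,z):
    m=camera_model(n);K=np.array([[m['fx'],0,m['cx']],[0,m['fy'],m['cy']],[0,0,1]])
    p=cv2.undistortPoints(np.array([[uv]],float),K,np.array(m['dist']))[0,0]
    d=m['R'].T@np.array([p[0],p[1],1]);c=-m['R'].T@m['t']
    return (c+d*(z-c[2])/d[2])[:2]
def proj(n,X):
    m=camera_model(n);K=np.array([[m['fx'],0,m['cx']],[0,m['fy'],m['cy']],[0,0,1]])
    return cv2.projectPoints(np.array([X],float),cv2.Rodrigues(m['R'])[0],m['t'],K,np.array(m['dist']))[0][0,0]
E
python3 - <<'E'
from h import *
f=cv2.imread('pics/top0.png')
a=f[120:300,150:450]
cv2.imwrite('pics/crop1.png',cv2.resize(a[:,:140],None,fx=5,fy=5,interpolation=cv2.INTER_CUBIC)[:600*1][:, :700][:600])
cv2.imwrite('pics/crop2.png',cv2.resize(f[140:285,325:460],None,fx=4,fy=4,interpolation=cv2.INTER_CUBIC))
# mats
hsv=cv2.cvtColor(f,cv2.COLOR_BGR2HSV)
for (u,v) in((259,168),(255,226)):
    print(hsv[v-1:v+2,u-1:u+2].mean((0,1)))
m=((hsv[...,0]<14)&(hsv[...,1]>95)).astype(np.uint8); m[:, :243]=0;m[:,275:]=0
n,l,s,c=cv2.connectedComponentsWithStats(m)
for i in range(1,n):
    if s[i,4]>40: print('mat',s[i],c[i],ray('top',c[i],0))
for k,uv,z in(('A',(405.5,173),90),('B',(386,214.5),90),('st',(253,194),90),('bot',(346,226),165),('cup',(346,166),70),('pivot',(242,245),112),('tip',(162,207),104),('mug',(378,262),85),('bowl',(375,136),60)):
    print(k,ray('top',uv,z))
E
```

```text
[ 12.22222222 154.         118.11111111]
[ 12.22222222 162.33333333 119.11111111]
mat [248 158  22  21 326] [258.56134969 167.60736196] [663.46070575 150.10270001]
mat [243 215  22  23 358] [253.59776536 226.09217877] [470.40878874 164.49933254]
A [ 623.49461358 -317.62220477]
B [ 495.55129547 -253.04489284]
st [563.32370851 152.94711825]
bot [ 457.72793014 -125.87135822]
cup [ 651.57502272 -135.0775019 ]
pivot [408.20625489 180.35563123]
tip [524.98597731 424.65852553]
mug [ 352.65603826 -225.0533145 ]
bowl [ 750.43779621 -230.53868442]
```

View pics/crop1.png

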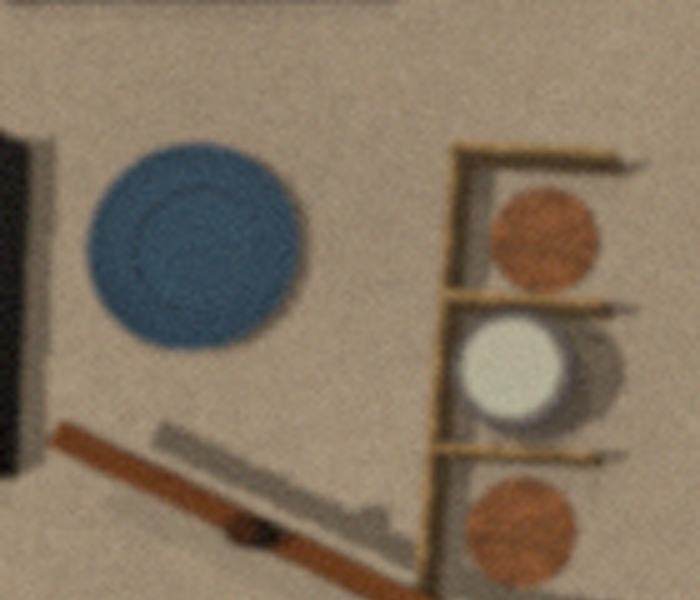

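View pics/crop2.png

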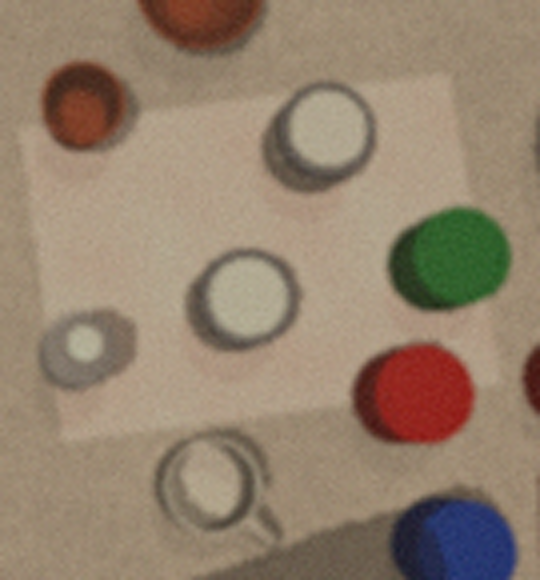

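Crop 1 confirms cork mats at (258.6,168) and (254,226), with a white-lidded tub between them. Crop 2 confirms plain round grey-rimmed lids at A (406.3,172.6) and B (387,214.3). The mug has a handle and the bottle is narrow. Next I'll cross-check in the scene camera.

Run:
```python
from h import *
f=cv2.imread('pics/scene0.png')
A=ray('top',(406.3,172.6),90);B=ray('top',(387,214.3),90)
m2=ray('top',(254,226.1),0); m1=ray('top',(258.6,167.7),0); print(A,B,m1,m2,np.arctan2(*(m1-m2)[::-1]))
g=cv2.resize(f,None,fx=4,fy=4,interpolation=cv2.INTER_CUBIC)
def circ(c,z,r,col):
    t=np.linspace(0,2*np.pi,60)
    q=np.array([proj('scene',(c[0]+r*np.cos(a),c[1]+r*np.sin(a),z)) for a in t])
    cv2.polylines(g,[((q+.5)*4).astype(int)],True,col,1)
for c in(A,B): circ(c,90,38,(0,0,255));circ(c,0,38,(0,255,0))
for c in(m1,m2): circ(c,0,36,(255,0,0))
cv2.imwrite('pics/chk.png',g[640:1160,900:1690])
```

```text
[ 624.72466305 -320.15179612] [ 496.12630614 -256.12042841] [663.14731694 149.97212577] [470.36803236 163.19442249] -0.06848049721711993
```

View pics/chk.png

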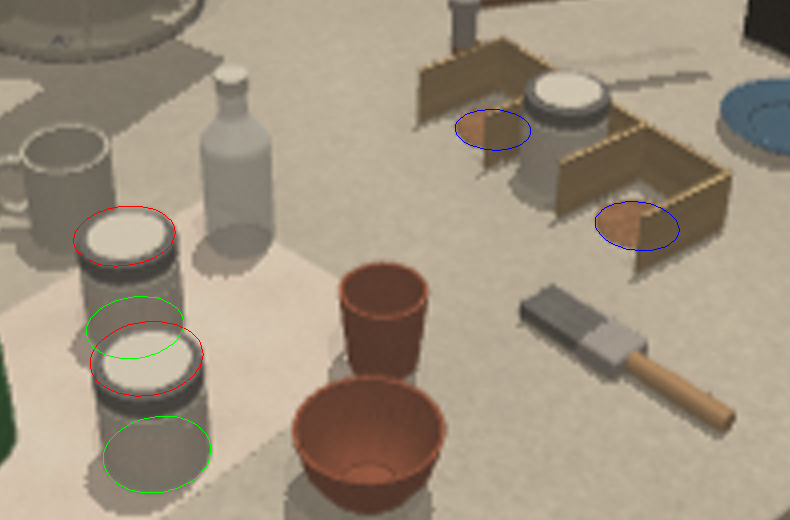

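The lids and mats agree between the two views; B is about 3 mm off towards +x,+y, which is fine. Checking brush clearance and the move to B.

Run:
```python
from h import *
for uv in((297,130),(296,160),(310,160),(311,130),(303,105)): print(uv,ray('top',uv,8))
for uv in((277,152),(273,182),(272,211),(272,241)): print('wall',uv,ray('top',uv,60))
# moves in tool frame to above B
s=sense();p=s['eef_pos'];y=s['tcp_rot'][2]
print(p,y,'dyaw',-0.07-y)
```

```text
(297, 130) [788.01292946  22.09029176]
(296, 160) [686.03658047  25.73589086]
(310, 160) [685.53194547 -20.43895651]
(311, 130) [787.52598362 -24.55260592]
(303, 105) [874.42856561   1.64234802]
wall (277, 152) [701.34820543  82.98720596]
wall (273, 182) [604.81845941  95.28485562]
wall (272, 211) [513.19963487  98.02001409]
wall (272, 241) [420.16134451  97.61541714]
[ 151.39643546 -606.1674119   404.03842229] 0.24476574853546862 dyaw -0.3147657485354686
```

Emit:
step_arm:
  commands:
    - [[0,0,0],0.16,1]
    - [[0,0,0],0.155,1]
    - [[32,-37.5,0],0,1]
    - [[32,-37.5,0],0,1]
    - [[32,-37.5,0],0,1]
    - [[32,-37.5,0],0,1]
    - [[32,-37.5,0],0,1]
    - [[32,-37.5,0],0,1]
    - [[32,-37.5,0],0,1]
    - [[32,-37.5,0],0,1]
    - [[32,-37.5,0],0,1]
    - [[32,-37.5,0],0,1]
  force: 25

```text
clock: 1.6
eef_pos: [508.5, -249.1, 401.1]
tcp_rot: [-3.137, 0.004, -0.087]
contact_force: [1.2, -0.3, -0.6]
opening: 1.002
```

Emit:
step_arm:
  commands:
    - [[-10,5.5,0],-0.017,1]
    - [[0,0,30],0,1]
    - [[0,0,30],0,1]
    - [[0,0,20],0,1]
    - [[0,0,0],0,1]

```text
clock: 2.22
eef_pos: [497.0, -252.2, 318.2]
tcp_rot: [-3.136, 0.005, -0.064]
contact_force: [0.6, 0.5, 0.1]
opening: 1.002
```

Run:
```python
from h import *
f=grab_frame('scene');g=cv2.resize(f,None,fx=4,fy=4,interpolation=cv2.INTER_CUBIC)
cv2.imwrite('pics/s1.png',g[560:1160,700:1400])
```

```text
(no output)
```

View pics/s1.png

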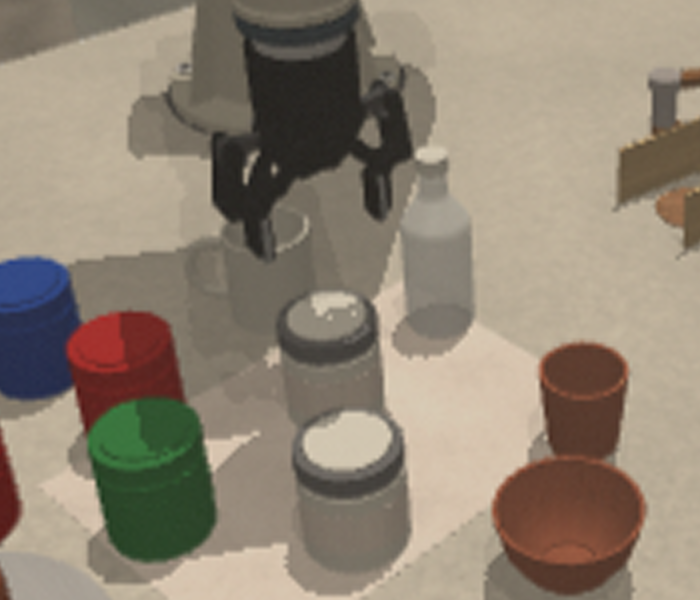

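Run:
```python
from h import *
for z in(130,145,160,175): print(z,proj('scene',(497-3,-252-47,z)),proj('scene',(497+3,-252+47,z)),proj('scene',(497,-252,z)))
for z in (90,): print(proj('scene',(498,-254,90)))
```

```text
130 [241.40027122 212.61363506] [269.46922671 201.81099531] [255.73628511 207.09648789]
145 [240.80842317 208.39127697] [269.11224493 197.68631248] [255.2666971  202.92319535]
160 [240.20709996 204.10243343] [268.74978517 193.49940165] [254.78975098 198.68559671]
175 [239.59606863 199.74549567] [268.38171832 189.24882001] [254.30526972 194.38216919]
[256.57170167 218.32618355]
```

The image shows the open fingers above tub B. The tips are at (266,258) and (378,216) in the crop, so they stand about 159 mm ahead of the flange. The lid centre matches (498,-254).

Emit:
step_arm:
  commands:
    - [[1,2,20],0,1]
    - [[0,0,25],0,1]
    - [[0,0,25],0,1]
    - [[0,0,20],0,1]
    - [[0,0,0],0,1]

```text
clock: 2.9
eef_pos: [499.1, -257.4, 233.3]
tcp_rot: [-3.141, -0.004, -0.065]
contact_force: [-0.5, -0.0, 0.5]
opening: 0.999
```

Emit:
step_arm:
  commands:
    - [[-1,-2.5,6],0,1]
    - [[0,0,0],0,1]
    - [[0,0,0],0,0.8]
    - [[0,0,0],0,0.6]
    - [[0,0,0],0,0.6]
    - [[0,0,0],0,0.6]
    - [[0,0,0],0,0.6]
  force: 25

```text
clock: 3.78
eef_pos: [499.0, -255.5, 230.2]
tcp_rot: [3.14, -0.008, -0.065]
contact_force: [0.2, 0.6, -0.8]
opening: 0.877
```

Emit:
step_arm:
  commands:
    - [[11.3,-13.8,0],0,0.6]
    - [[11.3,-13.8,0],0,0.6]
    - [[11.3,-13.8,0],0,0.6]
    - [[11.3,-13.8,0],0,0.6]
    - [[11.3,-13.8,0],0,0.6]
    - [[0,0,0],0,0.6]

```text
clock: 4.53
eef_pos: [564.2, -185.3, 230.2]
tcp_rot: [3.141, -0.007, -0.064]
contact_force: [0.4, -0.1, -1.5]
opening: 0.878
```

Emit:
step_arm:
  commands:
    - [[-1.8,-17.1,0],0,0.6]
    - [[-1.8,-17.1,0],0,0.6]
    - [[-1.8,-17.1,0],0,0.6]
    - [[-1.8,-17.1,0],0,0.6]
    - [[-1.8,-17.1,0],0,0.6]
    - [[-1.8,-17.1,0],0,0.6]
    - [[-1.8,-17.1,0],0,0.6]
    - [[-1.8,-17.1,0],0,0.6]
    - [[-1.8,-17.1,0],0,0.6]
    - [[0,0,0],0,0.6]

```text
clock: 5.78
eef_pos: [556.9, -19.5, 230.2]
tcp_rot: [3.141, -0.008, -0.064]
contact_force: [0.1, 1.1, -2.9]
opening: 0.879
```

Emit:
step_arm:
  commands:
    - [[-14,-8.3,0],0,0.6]
    - [[-14,-8.3,0],0,0.6]
    - [[-14,-8.3,0],0,0.6]
    - [[-14,-8.3,0],0,0.6]
    - [[-14,-8.3,0],0,0.6]
    - [[-14,-8.3,0],0,0.6]
    - [[-14,-8.3,0],0,0.6]
    - [[0,0,0],0,0.6]

```text
clock: 6.78
eef_pos: [456.4, 47.7, 230.3]
tcp_rot: [3.139, -0.011, -0.064]
contact_force: [0.0, -0.8, -4.4]
opening: 0.881
```

Run:
```python
from h import *
f=grab_frame('scene');g=cv2.resize(f,None,fx=4,fy=4,interpolation=cv2.INTER_CUBIC)
cv2.imwrite('pics/s2.png',g[440:1000,1020:1720])
print(sense()['eef_pos'])
```

```text
[457.04621495  47.5384015  230.24703826]
```

View pics/s2.png

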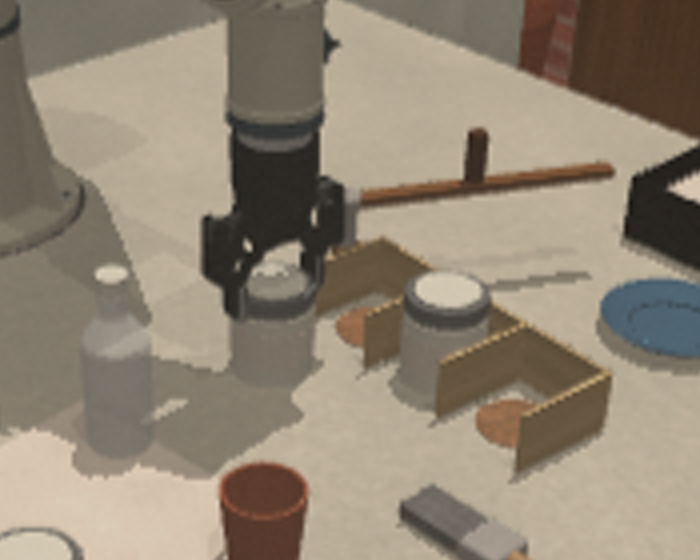

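The image shows tub B upright in the jaws at the bay mouth, base at about (270,375) in the crop, with the keeper still open.

Emit:
step_arm:
  commands:
    - [[3,-4,0],0,0.6]
    - [[2.5,-8,0],0,0.6]
    - [[0,-12,0],0,0.6]
    - [[0,-12,0],0,0.6]
    - [[0,-12,0],0,0.6]
    - [[0,-12,0],0,0.6]
    - [[0,-12,0],0,0.6]
    - [[0,-12,0],0,0.6]
    - [[0,0,0],0,0.6]

```text
clock: 7.95
eef_pos: [469.2, 135.6, 230.2]
tcp_rot: [3.137, -0.011, -0.063]
contact_force: [-0.1, 1.9, -0.7]
opening: 0.876
```

Emit:
step_arm:
  commands:
    - [[0,-9,0],0,0.6]
    - [[0,-9,0],0,0.6]
    - [[0,-7,0],0,0.6]
    - [[0,0,0],0,0.6]
    - [[0,0,0],0,0.6]

```text
clock: 8.57
eef_pos: [470.5, 161.1, 230.3]
tcp_rot: [3.137, -0.01, -0.062]
contact_force: [-0.7, -2.6, 3.6]
opening: 0.877
```

Release and lift straight up.

Emit:
step_arm:
  commands:
    - [[0,0,0],0,1]
    - [[0,0,0],0,1]
    - [[0,0,0],0,1]
    - [[0,0,-10],0,1]
    - [[0,0,-25],0,1]
    - [[0,0,-40],0,1]
    - [[0,0,-50],0,1]
    - [[0,0,-40],0,1]
    - [[0,0,0],0,1]

```text
clock: 9.7
eef_pos: [468.4, 161.5, 403.0]
tcp_rot: [3.137, -0.01, -0.063]
contact_force: [-0.3, -1.0, 0.0]
opening: 1.003
```

Emit:
step_arm:
  commands:
    - [[18.3,46,0],0,1]
    - [[18.3,46,0],0,1]
    - [[18.3,46,0],0,1]
    - [[18.3,46,0],0,1]
    - [[18.3,46,0],0,1]
    - [[18.3,46,0],0,1]
    - [[18.3,46,0],0,1]
    - [[18.3,46,0],0,1]
    - [[18.3,46,0],0,1]
    - [[18.3,46,0],0,1]
    - [[0,0,0],0,1]

```text
clock: 11.08
eef_pos: [623.3, -323.3, 398.0]
tcp_rot: [3.141, -0.001, -0.061]
contact_force: [-0.8, 1.8, 0.7]
opening: 1.003
```

Run:
```python
from h import *
f=grab_frame('top')
a=f[135:260,225:425]
cv2.imwrite('pics/t2.png',cv2.resize(a,None,fx=4,fy=4,interpolation=cv2.INTER_CUBIC))
s=sense();print(s['eef_pos'],s['tcp_rot'])
```

```text
[ 622.90819165 -321.68175821  397.83003924] [-3.14080536e+00  3.16683451e-05 -5.99590848e-02]
```

View pics/t2.png

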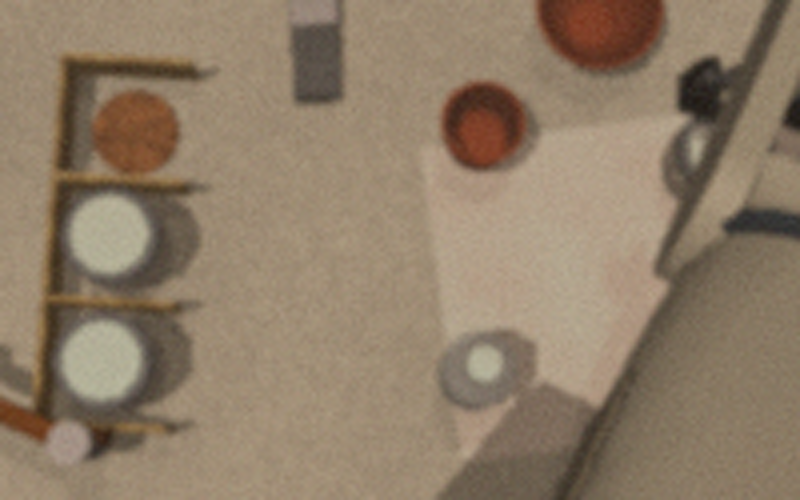

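The picture shows tub B in the lower bay, lid at (103,361) in the crop, lined up with the stored tub at (111,235). The cup and bottle are in place.

Emit:
step_arm:
  commands:
    - [[2,-2,30],0,1]
    - [[0,0,30],0,1]
    - [[0,0,30],0,1]
    - [[0,0,30],0,1]
    - [[0,0,20],0,1]
    - [[0,0,15],0,1]
    - [[0,0,0],0,1]

```text
clock: 12.0
eef_pos: [626.3, -316.5, 249.9]
tcp_rot: [3.132, -0.01, -0.054]
contact_force: [-0.0, 0.1, -0.1]
opening: 1.001
```

Emit:
step_arm:
  commands:
    - [[-1,3.5,-5],0.01,1]
    - [[0,0,0],0,1]

```text
clock: 12.25
eef_pos: [625.2, -319.5, 256.4]
tcp_rot: [3.131, -0.012, -0.064]
contact_force: [-0.8, 1.0, -1.0]
opening: 0.998
```

Run:
```python
from h import *
f=grab_frame('scene');g=cv2.resize(f,None,fx=5,fy=5,interpolation=cv2.INTER_CUBIC)
cv2.imwrite('pics/s3.png',g[1020:1450,1050:1600]);s=sense();print(s['eef_pos'],s['tcp_rot'])
```

```text
[ 625.11354334 -319.24481153  255.95864915] [ 3.13176771 -0.01124144 -0.06396558]
```

View pics/s3.png

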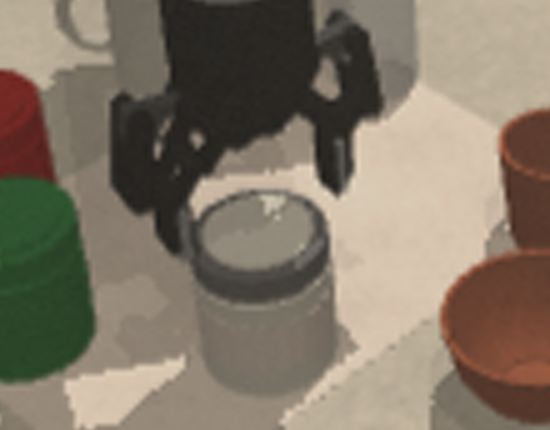

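The image shows the open fingers straddling tub A's lid at (260,235), with the tips at (180,250) and (336,190). They are centred to about 2 mm.

Emit:
step_arm:
  commands:
    - [[1,-1.5,14],0,1]
    - [[0,0,12],0,1]
    - [[0,0,0],0,1]

```text
clock: 12.68
eef_pos: [625.8, -317.1, 225.7]
tcp_rot: [3.134, -0.008, -0.064]
contact_force: [-0.8, -0.8, -1.1]
opening: 1.001
```

Emit:
step_arm:
  commands:
    - [[0,0,-3],0,1]
    - [[0,0,0],0,0.8]
    - [[0,0,0],0,0.6]
    - [[0,0,0],0,0.6]
    - [[0,0,0],0,0.6]
    - [[0,0,0],0,0.6]
  force: 25

```text
clock: 13.42
eef_pos: [625.9, -317.8, 229.3]
tcp_rot: [3.132, -0.008, -0.064]
contact_force: [-0.2, -0.7, -2.2]
opening: 0.882
```

Emit:
step_arm:
  commands:
    - [[-9.1,-14.1,0],0,0.6]
    - [[-9.1,-14.1,0],0,0.6]
    - [[-9.1,-14.1,0],0,0.6]
    - [[-9.1,-14.1,0],0,0.6]
    - [[-9.1,-14.1,0],0,0.6]
    - [[-9.1,-14.1,0],0,0.6]
    - [[-9.1,-14.1,0],0,0.6]
    - [[-9.1,-14.1,0],0,0.6]
    - [[0,0,0],0,0.6]

```text
clock: 14.55
eef_pos: [556.8, -192.3, 229.3]
tcp_rot: [3.131, -0.014, -0.063]
contact_force: [0.6, 2.1, -1.1]
opening: 0.882
```

Emit:
step_arm:
  commands:
    - [[-0.8,-17.8,0],0,0.6]
    - [[-0.8,-17.8,0],0,0.6]
    - [[-0.8,-17.8,0],0,0.6]
    - [[-0.8,-17.8,0],0,0.6]
    - [[-0.8,-17.8,0],0,0.6]
    - [[-0.8,-17.8,0],0,0.6]
    - [[-0.8,-17.8,0],0,0.6]
    - [[-0.8,-17.8,0],0,0.6]
    - [[-0.8,-17.8,0],0,0.6]
    - [[0,0,0],0,0.6]

```text
clock: 15.8
eef_pos: [560.3, -31.3, 229.5]
tcp_rot: [3.122, -0.015, -0.062]
contact_force: [0.7, 4.0, 1.1]
opening: 0.881
```

Emit:
step_arm:
  commands:
    - [[11.6,-12,0],0,0.6]
    - [[11.6,-12,0],0,0.6]
    - [[11.6,-12,0],0,0.6]
    - [[11.6,-12,0],0,0.6]
    - [[8,-10,0],0,0.6]
    - [[8,-10,0],0,0.6]
    - [[7,-8,0],0,0.6]
    - [[0,0,0],0,0.6]

```text
clock: 16.8
eef_pos: [625.8, 31.2, 230.3]
tcp_rot: [3.102, 0.022, -0.062]
contact_force: [1.3, 1.2, -2.5]
opening: 0.882
```

Run:
```python
from h import *
s=sense();print(s)
```

```text
{'clock': 16.8, 'qpos': array([ 0.05721103,  0.56371581,  1.74185291, -0.04786382,  0.86311703,
        1.72094173]), 'qvel': array([-0.01038364, -0.00581263,  0.01276234, -0.01437303,  0.02550876,
       -0.00186222]), 'joint_efforts': array([ -1.2134213 , -67.76843548, -26.08497083,  -0.95775347,
         0.93304452,   0.09484298]), 'eef_pos': array([625.84966927,  31.18183109, 230.27866115]), 'tcp_rot': array([ 3.10233709,  0.02202273, -0.06175564]), 'contact_force': array([ 1.28177337,  1.19712303, -2.48912868]), 'wrist_torque': array([ 0.51655687, -0.34141658, -0.05223995]), 'opening': 0.8823183178630776}
```

Emit:
step_arm:
  commands:
    - [[7,-8,0],0,0.6]
    - [[7,-8,0],0,0.6]
    - [[7,-8,0],0,0.6]
    - [[7,-8,0],0,0.6]
    - [[0,0,0],0,0.6]

```text
clock: 17.42
eef_pos: [650.6, 54.0, 230.9]
tcp_rot: [3.087, 0.043, -0.063]
contact_force: [1.1, 1.6, -2.2]
opening: 0.882
```

The wrist is slowly tilting from tub drag, because moves along the tilted tool axes also press down. I'll add a compensating tool-z component.

Emit:
step_arm:
  commands:
    - [[4,-5,-0.8],0,0.6]
    - [[4,-5,-0.8],0,0.6]
    - [[4,-5,-0.8],0,0.6]
    - [[0,0,0],0,0.6]

```text
clock: 17.92
eef_pos: [661.2, 65.8, 231.1]
tcp_rot: [3.082, 0.053, -0.063]
contact_force: [-1.0, 3.4, 4.2]
opening: 0.881
```

```bash
cat >> h.py <<'E'
from scipy.spatial.transform import Rotation as Ro
def grasp():
    s=sense();R=Ro.from_euler('xyz',s['tcp_rot']).as_matrix()
    return s['eef_pos']+R@[0,0,155],R,s
def to(x,y):
    g,R,s=grasp(); d=np.array([x-g[0],y-g[1],0]);print('grasp',g.round(1),'toolz',R[:,2].round(3),'tool d',(R.T@d).round(1),s['contact_force'].round(1))
E
python3 - <<'E'
from h import *
to(663.2,150);to(658,75)
f=grab_frame('scene');g=cv2.resize(f,None,fx=5,fy=5,interpolation=cv2.INTER_CUBIC)
cv2.imwrite('pics/s4.png',g[580:1180,1350:2100])
E
```

```text
grasp [652.4  57.1  76.6] toolz [-0.056 -0.056 -0.997] tool d [  4.8 -93.3  -5.8] [-1.   3.4  4.2]
grasp [652.4  57.1  76.6] toolz [-0.056 -0.056 -0.997] tool d [  4.4 -18.2  -1.3] [-1.   3.4  4.2]
```

View pics/s4.png

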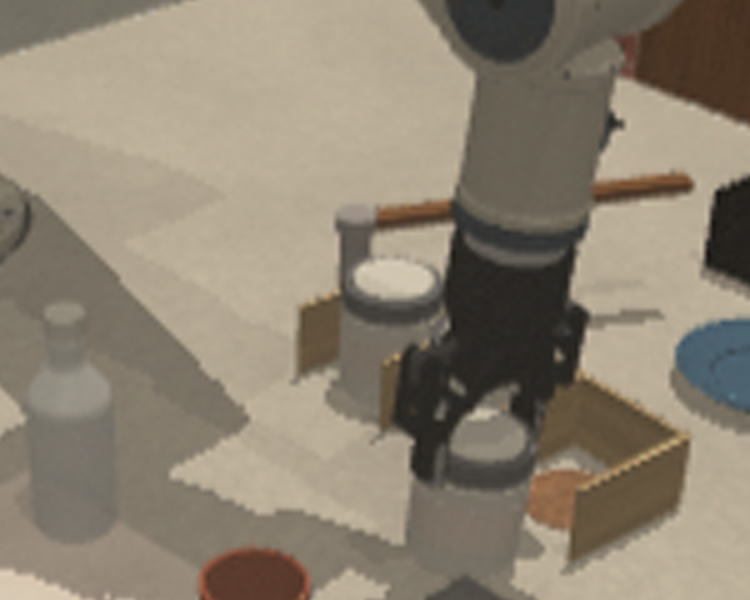

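The image shows tub A in front of the upper bay, lid at (490,440) in the crop, leaning slightly. The mat beyond it is at (565,497).

Emit:
step_arm:
  commands:
    - [[4,-5,-0.5],0,0.6]
    - [[4,-6,-0.5],0,0.6]
    - [[0.5,-10,-0.6],0,0.6]
    - [[0.5,-10,-0.6],0,0.6]
    - [[0,0,0],0,0.6]

```text
clock: 18.6
eef_pos: [671.1, 93.7, 231.2]
tcp_rot: [3.075, 0.057, -0.064]
contact_force: [-0.8, 3.1, 3.6]
opening: 0.881
```

```bash
python3 -c "
from h import *
to(663.2,150)"
```

```text
grasp [661.7  84.   76.8] toolz [-0.061 -0.062 -0.996] tool d [ -2.7 -65.9  -4.2] [-0.8  3.1  3.6]
```

Emit:
step_arm:
  commands:
    - [[0,-11,-0.7],0,0.6]
    - [[0,-11,-0.7],0,0.6]
    - [[0,-11,-0.7],0,0.6]
    - [[0,-10,-0.7],0,0.6]
    - [[0,-10,-0.7],0,0.6]
    - [[0,0,0],0,0.6]

```text
clock: 19.35
eef_pos: [674.8, 146.1, 231.2]
tcp_rot: [3.071, 0.056, -0.063]
contact_force: [-0.3, 3.6, 3.3]
opening: 0.881
```

```bash
python3 -c "
from h import *
to(666,154)"
```

```text
grasp [665.5 135.7  76.9] toolz [-0.06  -0.067 -0.996] tool d [ -0.7 -18.2  -1.3] [-0.3  3.6  3.3]
```

Emit:
step_arm:
  commands:
    - [[-0.3,-9,-0.6],0,0.6]
    - [[-0.3,-8.5,-0.6],0,0.6]
    - [[0,0,0],0,0.6]
    - [[0,0,0],0,0.8]
    - [[0,0,0],0,0.9]
    - [[0,0,0],0,1]
    - [[0,0,0],0,1]

```text
clock: 20.23
eef_pos: [674.8, 162.4, 230.0]
tcp_rot: [3.069, 0.057, -0.064]
contact_force: [0.7, -0.6, 0.4]
opening: 1.0
```

Run:
```python
from h import *
to(666,154)
f=grab_frame('scene');g=cv2.resize(f,None,fx=5,fy=5,interpolation=cv2.INTER_CUBIC)
cv2.imwrite('pics/s5.png',g[580:1180,1500:2200])
```

```text
grasp [665.3 151.8  75.6] toolz [-0.062 -0.069 -0.996] tool d [ 0.6 -2.3 -0.2] [ 0.7 -0.6  0.4]
```

View pics/s5.png

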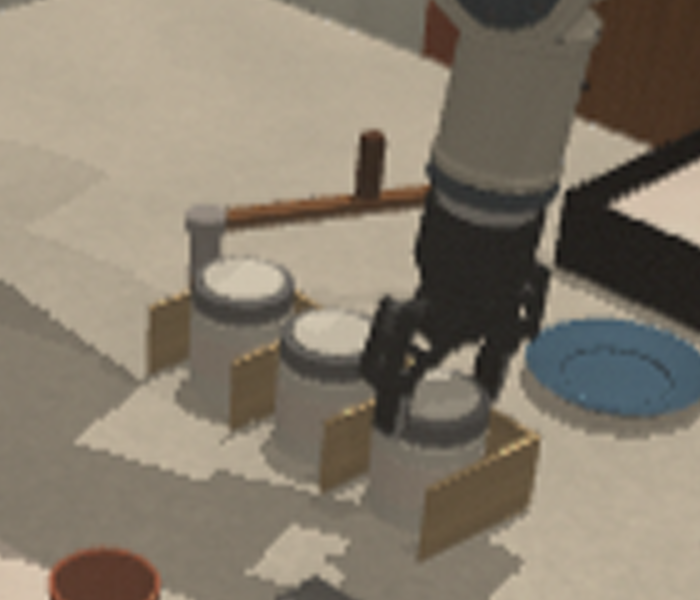

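The image shows tub A inside the third bay behind the side wall, lid at (447,405) in the crop. All three bays are filled and the keeper is still open with its post at (370,165). Lift vertically.

Emit:
step_arm:
  commands:
    - [[-0.6,0.7,-10],0,1]
    - [[-1,1.2,-18],0,1]
    - [[-1.7,2,-30],0,1]
    - [[-2.5,3,-45],0,1]
    - [[-2.5,3,-45],0,1]
    - [[0,0,0],0,0.3]

```text
clock: 21.02
eef_pos: [675.2, 163.9, 390.0]
tcp_rot: [3.072, 0.053, -0.064]
contact_force: [0.0, -0.0, 0.0]
opening: 0.814
```

Run:
```python
from h import *
to(600,-100)
f=grab_frame('scene');cv2.imwrite('pics/s6.png',f)
f=grab_frame('top');cv2.imwrite('pics/t6.png',f)
# white lids in both
hsv=cv2.cvtColor(f,cv2.COLOR_BGR2HSV);print(hsv[194,252],hsv[194,300])
for n,box in(('top',(150,240,235,275)),('scene',(165,235,320,420))):
    I=cv2.imread('pics/'+('t6' if n=='top' else 's6')+'.png');h=cv2.cvtColor(I,cv2.COLOR_BGR2HSV)
    m=((h[...,1]<60)&(h[...,2]>165)).astype(np.uint8);M=np.zeros_like(m);a=box;M[a[0]:a[1],a[2]:a[3]]=m[a[0]:a[1],a[2]:a[3]]
    k,l,s,c=cv2.connectedComponentsWithStats(M)
    for i in range(1,k):
        if s[i,4]>25: print(n,s[i],c[i].round(1),ray(n,c[i],90).round(1))
```

```text
grasp [666.3 153.6 235.6] toolz [-0.058 -0.066 -0.996] tool d [-49.9 256.5  20.7] [ 0. -0.  0.]
[ 18  55 180] [ 15  72 110]
top [253 159  11  12 100] [257.5 164.2] [656.1 139.9]
top [250 186  12  16 111] [255.6 193.3] [565.5 145. ]
scene [ 320  165   53   59 1028] [335.6 196.7] [564.8  10. ]
scene [ 341  165   79   70 2009] [391.2 190. ] [656.5 181.8]
scene [336 223  31  12 216] [350.2 229.7] [721.3 -76.7]
```

Emit:
step_arm:
  commands:
    - [[-35,-22,0.3],0,0.6]
    - [[-35,-22,0.3],0,0.6]
    - [[-35,-22,0.3],0,0.6]
    - [[-35,-22,0.3],0,0.6]
    - [[-35,-22,0.3],0,0.6]
    - [[-34,-22,0.3],0,0.6]
    - [[0,0,0],0,0.6]

```text
clock: 22.0
eef_pos: [464.5, 310.3, 378.0]
tcp_rot: [3.062, 0.074, -0.066]
contact_force: [-0.9, -0.6, 0.2]
opening: 0.603
```

Run:
```python
from h import *
to(464,301)
for n in('top','scene'):
    f=grab_frame(n);cv2.imwrite(f'pics/{n}7.png',f)
t=cv2.imread('pics/top7.png')[140:260,180:290];s=cv2.imread('pics/scene7.png')[140:260,330:460]
t=cv2.resize(t,(440,480),interpolation=cv2.INTER_CUBIC)
s0=cv2.imread('pics/scene7.png')[145:265,325:445]
s=cv2.resize(s0,(360,360),interpolation=cv2.INTER_CUBIC)
o=np.zeros((480,800,3),np.uint8);o[:,:440]=t;o[:360,440:]=s
cv2.imwrite('pics/both7.png',o)
h=cv2.cvtColor(cv2.imread('pics/top0.png'),cv2.COLOR_BGR2HSV)
m=((h[...,0]<14)&(h[...,1]>110)).astype(np.uint8);m[:, :158]=0;m[:,238:]=0;m[:195]=0;m[255:]=0
ys,xs=np.nonzero(m);P=np.array([ray('top',(x,y),110) for x,y in zip(xs,ys)])
l=cv2.fitLine(P.astype(np.float32),cv2.DIST_HUBER,0,.01,.01).ravel();print('bar',len(P),l,np.arctan2(l[1],l[0]),P[:,1].max())
```

```text
grasp [452.4 298.8 223.9] toolz [-0.078 -0.075 -0.994] tool d [11.4 -2.9 -1.1] [-0.9 -0.6  0.2]
bar 433 [4.3764606e-01 8.9914733e-01 4.7007559e+02 3.0975082e+02] 1.1178173 428.15008428833664
```

View pics/both7.png

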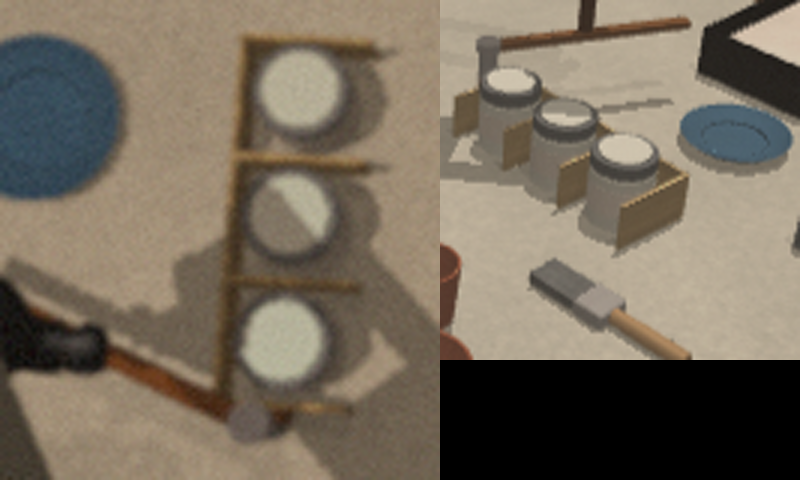

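The composite shows all three lids centred in their bays. In the top crop they are at (301,90), (292,214) and (284,342), evenly spaced along the crate, with the keeper still open and the post beneath the gripper. A line fit to the bar puts the post at about (465.5,301), keeper angle about 1.19.

Emit:
step_arm:
  commands:
    - [[12.5,-3,-1],0,0.6]
    - [[1.5,-1.6,20],0,0.6]
    - [[0,0,0],0,0.6]

```text
clock: 22.48
eef_pos: [483.3, 310.2, 357.0]
tcp_rot: [3.062, 0.071, -0.07]
contact_force: [-0.0, -0.4, -0.1]
opening: 0.595
```

Run:
```python
from h import *
to(465.5,301);print(sense()['eef_pos'],sense()['tcp_rot'])
for n,u in(('A',(254.9,162.1)),('B',(250.6,225.1)),('S',(252.6,193.1))): print(n,ray('top',u,90))
# lids from scene7: crop scale 3
for n,u in(('A',(625,155)),('B',(511,84))):
    print(n,ray('scene',(325+(u[0]-440)/3-.33,145+u[1]/3-.33),90))
```

```text
grasp [471.5 298.7 202.8] toolz [-0.077 -0.075 -0.994] tool d [-6.1 -2.   0.3] [-0.  -0.4 -0.1]
[483.34342614 310.22396455 356.95094238] [ 3.06165861  0.07149998 -0.07033775]
A [662.95452814 148.13704048]
B [468.18294941 159.22204396]
S [566.1220122  154.20197134]
A [671.66791821 139.33405389]
B [476.70323928 154.19313101]
```

Tub positions against the mats: A about 2 mm off, B about 5 mm. Now down onto the post.

Emit:
step_arm:
  commands:
    - [[-6,-2,0],0,0.6]
    - [[0,0,0],0,0.6]
    - [[1.5,-1.6,20],0,0.6]
    - [[1.5,-1.6,20],0,0.6]
    - [[1,-1,12],0,0.6]
    - [[0,0,0],0,0.6]

```text
clock: 23.22
eef_pos: [479.9, 313.1, 307.2]
tcp_rot: [3.065, 0.067, -0.071]
contact_force: [-0.4, 0.5, 0.5]
opening: 0.6
```

Run:
```python
from h import *
to(465.5,301);print(sense()['eef_pos'],sense()['tcp_rot'])
```

```text
grasp [468.8 302.  153. ] toolz [-0.072 -0.072 -0.995] tool d [-3.2  1.2  0.3] [-0.4  0.5  0.5]
[479.93697305 313.06233936 307.18493204] [ 3.0649662   0.066801   -0.07132172]
```

Lower 13 mm more, then grip.

Emit:
step_arm:
  commands:
    - [[-2,0.5,12],0,0.6]
    - [[0,0,0],0,0.5]
    - [[0,0,0],0,0.3]
    - [[0,0,0],0,0.1]
    - [[0,0,0],0,0.1]
    - [[0,0,0],0,0.1]
    - [[0,0,0],0,0.1]
  force: 20

```text
clock: 24.1
eef_pos: [475.9, 309.9, 296.4]
tcp_rot: [3.06, 0.069, -0.072]
contact_force: [-0.8, -1.8, -1.6]
opening: 0.249
```

Run:
```python
from h import *
g,R,s=grasp()
P=np.array([408.7,184.]);
to(465.5,301);print(s['opening'],s['eef_pos'],s['wrist_torque'])
q=P+130*np.array([np.cos(1.118),np.sin(1.118)])
for a in (0.8,.5,.2,-.07):
    d=np.r_[P+130*np.array([np.cos(a),np.sin(a)])-q,0];q=q+d[:2];print(a,d.round(1),(R.T@d).round(1))
```

```text
grasp [464.3 298.1 142.3] toolz [-0.075 -0.076 -0.994] tool d [ 1.  -3.  -0.3] [-0.8 -1.8 -1.6]
0.24888475229509424 [475.88720367 309.85847954 296.40246134] [ 0.33673714 -0.11601868 -0.09918038]
0.8 [ 33.7 -23.6   0. ] [35.2 21.3 -0.7]
0.5 [ 23.5 -30.9   0. ] [25.6 29.2  0.6]
0.2 [ 13.3 -36.5   0. ] [15.9 35.4  1.8]
-0.07 [  2.3 -34.9   0. ] [ 4.8 34.6  2.5]
```

Emit:
step_arm:
  commands:
    - [[8.8,5,-0.2],0,0.1]
    - [[8.8,5.3,-0.2],0,0.1]
    - [[8.4,6,-0.1],0,0.1]
    - [[7.5,6.5,0],0,0.1]
    - [[7,7,0.1],0,0.1]
    - [[6.5,7.2,0.2],0,0.1]
    - [[6,7.5,0.2],0,0.1]
    - [[0,0,0],0,0.1]

```text
clock: 25.1
eef_pos: [533.1, 262.1, 296.6]
tcp_rot: [3.072, 0.06, -0.073]
contact_force: [1.5, 1.8, -4.4]
opening: 0.242
```

```bash
cat > k.py <<'E'
from h import *
g,R,s=grasp();P=np.array([408.7,184.]);v=g[:2]-P
print('g',g.round(1),'r',np.hypot(*v).round(1),'ang',np.arctan2(v[1],v[0]).round(3),s['contact_force'].round(1),s['opening'])
q=g[:2]
for a in (.4,.3,.2,.1,0,-.07):
    d=np.r_[P+130*np.array([np.cos(a),np.sin(a)])-q,0];q=q+d[:2];print(a,(R.T@d).round(1))
E
python3 k.py
```

```text
g [523.1 251.9 142.2] r 133.1 ang 0.536 [ 1.5  1.8 -4.4] 0.24235108596398303
0.4 [ 6.6 16.9  0.8]
0.3 [ 5.3 11.8  0.5]
0.2 [ 4.1 12.3  0.6]
0.1 [ 2.9 12.7  0.7]
0 [ 1.6 12.9  0.8]
-0.07 [0.3 9.1 0.6]
```

Emit:
step_arm:
  commands:
    - [[3.5,8,0.4],0,0.1]
    - [[3.2,8.5,0.4],0,0.1]
    - [[4,9,0.4],0,0.1]
    - [[3.5,10,0.5],0,0.1]
    - [[3,10,0.5],0,0.1]
    - [[2,10,0.6],0,0.1]
    - [[0,0,0],0,0.1]
    - [[0,0,0],0,0.1]

```text
clock: 26.1
eef_pos: [551.0, 203.4, 298.1]
tcp_rot: [3.076, 0.053, -0.072]
contact_force: [3.5, 1.4, -2.2]
opening: 0.243
```

```bash
python3 k.py
```

```text
g [542.1 193.8 143.6] r 133.8 ang 0.074 [ 3.5  1.4 -2.2] 0.2430003065755622
0.4 [-16.6 -39.7  -1.7]
0.3 [ 5.3 11.8  0.5]
0.2 [ 4.1 12.3  0.6]
0.1 [ 2.9 12.7  0.7]
0 [ 1.6 12.9  0.8]
-0.07 [0.3 9.1 0.6]
```

Emit:
step_arm:
  commands:
    - [[0,7,0.4],0,0.1]
    - [[-0.5,7,0.4],0,0.1]
    - [[-0.5,4,0.2],0,0.1]
    - [[0,0,0],0,0.1]
    - [[0,0,0],0,0.1]

```text
clock: 26.72
eef_pos: [549.8, 185.2, 298.3]
tcp_rot: [3.077, 0.049, -0.07]
contact_force: [2.8, 1.0, -3.7]
opening: 0.245
```

```bash
cat > b.py <<'E'
from h import *
f=grab_frame('top');cv2.imwrite('pics/top8.png',f)
h=cv2.cvtColor(f,cv2.COLOR_BGR2HSV)
m=((h[...,0]<14)&(h[...,1]>110)).astype(np.uint8);m[:, :225]=0;m[:,275:]=0;m[:145]=0;m[255:]=0
n,l,s,c=cv2.connectedComponentsWithStats(m)
for i in range(1,n):
    if s[i,4]<15: continue
    ys,xs=np.nonzero(l==i);P=np.array([ray('top',(x,y),110) for x,y in zip(xs,ys)])
    L=cv2.fitLine(P.astype(np.float32),cv2.DIST_HUBER,0,.01,.01).ravel();print(s[i],L.round(3),np.arctan2(L[1],L[0])if L[0]>0 else np.arctan2(-L[1],-L[0]),P.min(0).round(),P.max(0).round())
    # angle from pivot
    c0=P.mean(0)-[408.7,184];print('from pivot',np.arctan2(c0[1],c0[0]))
E
python3 k.py|head -1; python3 b.py
```

```text
g [541.6 175.7 143.8] r 133.1 ang -0.062 [ 2.8  1.  -3.7] 0.24510646049945517
[242 155   7  33 172] [  1.     -0.    633.684 174.357] -0.00038194933 [582. 165.] [681. 184.]
from pivot -0.04392522857496402
```

Emit:
step_arm:
  commands:
    - [[0,2.5,0],0,0.1]
    - [[0,0,0],0,0.1]
    - [[0,0,0],0,0.3]
    - [[0,0,0],0,0.6]
    - [[0,0,0],0,0.6]
    - [[0,0,0],0,0.6]
    - [[-1.5,1.5,-20],0,0.6]
    - [[-2,2,-30],0,0.6]
    - [[-2,2,-40],0,0.6]
    - [[-40,-5,-30],0,0.6]
    - [[-50,0,0],0,0.6]
    - [[-50,0,0],0,0.6]
    - [[0,0,0],0,0.6]

```text
clock: 28.4
eef_pos: [406.1, 199.5, 429.6]
tcp_rot: [3.074, 0.055, -0.07]
contact_force: [0.9, 0.1, 0.6]
opening: 0.601
```

```bash
python3 b.py
```

```text
[239 155  12  86 497] [ 9.99000e-01 -5.10000e-02  5.51885e+02  1.74176e+02] -0.05076376 [423. 160.] [681. 192.]
from pivot -0.06791116114178632
```

Run:
```python
from h import *
a=cv2.imread('pics/top0.png',0);b=cv2.imread('pics/top8.png',0)
for n,(u,v) in dict(cup=(346,166),bottle=(346,227),bowl=(375,136),plate=(189,168),brush=(303,140)).items():
    t=a[v-16:v+16,u-16:u+16];r=cv2.matchTemplate(b[v-26:v+26,u-26:u+26],t,cv2.TM_CCOEFF_NORMED);_,q,_,p=cv2.minMaxLoc(r);print(n,round(q,2),p[0]-10,p[1]-10)
# lids: dark-rim tub discs on the crate's front side, shift vs picture 7
c=cv2.imread('pics/top7.png',0)
for n,(u,v) in dict(A=(258,162),B=(254,225),S=(256,193)).items():
    t=c[v-14:v+14,u-6:u+12];r=cv2.matchTemplate(b[v-20:v+20,u-12:u+18],t,cv2.TM_CCOEFF_NORMED);_,q,_,p=cv2.minMaxLoc(r);print(n,round(q,2),p[0]-6,p[1]-6)
print(sign_off())
```

```text
cup 0.99 0 0
bottle 0.99 0 0
bowl 0.99 0 0
plate 0.87 0 0
brush 0.99 0 0
A 0.98 0 0
B 0.85 0 0
S 0.89 0 0
the job is handed in; nothing more can be done
None
```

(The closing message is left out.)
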